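# Spray the activator, then hold the glue press

### The arm

A 6-joint arm with a two-finger parallel gripper is mounted at the origin on a cart in front of the work surface, level with it; the furniture and walls round the work are solid. World frame = base frame: x ahead of the robot, y to its left, z up, the work surface at z = 0. Lengths are in m, angles in rad, forces in N, time in s.
With the tool pointing down it reaches from about 0.4 to 0.925 m from the base axis. Payload 12.5 kg.
Tool frame: the origin (TCP) lies at the centre of the arm's flange, where the gripper is bolted on; the fingertips stand 190 mm ahead of it and the grasp point (between the pads) lies env.hold_point_z ahead of it (env.hold_point_z is the distance from the TCP to the grasp point, in m); z points along the fingers, y is the line along which they close (so a half turn about z gives the same grasp; the last joint's range is limited). The gripper opens to 95 mm and grips with 3 to 60 N. Pads are 20 mm wide; open, the fingers measure 119 mm over their backs; the gripper's body (75 mm by 180 mm) begins 59 mm behind the grasp point.
Start: joints at [0.998, 0.491, 1.559, -0, 1.092, -0.106], TCP at [0.281, 0.558, 0.405] pointing down, gripper open.
Joint ranges: [-3.1, 3.1], [-0.84, 2.19], [0.05, 2.79], [-1.13, 4.28], [0.06, 2.93], [-2.69, 2.69]. Speed limits (rad/s): [2.22, 2.22, 2.79, 3.14, 3.14, 3.14].

### API

Orientations are given as a unit quaternion [w, x, y, z].
In Python, from workcell import env, camera, get_calibration gives the robot as it stands.
- The arm moves only by the shell command python3 -m crank 'ROWS' [FORCE]. ROWS is a JSON object of lists of equal length, an entry for each row: "dp": the shift along the tool's x, y, z in cm, a list of three; "delta_rot": the turn, a rotation vector about the tool's x, y, z in rad, a list of three; "claw": the finger opening in cm, from 0 to 9.51. In form: {"dp": [[tx, ty, tz], ...], "delta_rot": [[rx, ry, rz], ...], "claw": [claw, ...]}. A call has 1 to 5 rows; each row shifts and turns the commanded pose from where the row before left it, along the tool's axes as they then stand; what a row does not reach is not made up. A row lasts 1/8 s, in which the tool goes at most 62.5 mm and 10.7 degrees, less where a joint would pass 70% of its speed; a pose out of reach is approached as far as the arm can. A call is refused whole if a number of a shift passes 6.25 or a number of a turn 0.188, either way. A call with a gripper value outside its range is refused whole. The fingers move at their own pace and stop on an object; FORCE is the grip in N (left out, the last holds). Time passes only in rows, so rows that do not move let the fingers close. It gives the time, the measured TCP pose, the force, the opening and the grip force at its end, in the units of the state.
- env.state(): the state, without advancing time (a new reading comes with each control period).
- camera(name): name is "scene" or "top"; returns (picture, depth): 384x512x3 uint8, blue, green, red; 384x512 float32, m along the optical axis (not along the pixel's ray), 0 where there is no reading.
- get_calibration(name): a dict with "fx", "fy", "cx", "cy" (pixels), "k1" (the pictures are not rectified: a ray, as slopes to the right and down, at radius r is drawn at 1 + k1 r^2 times it, then the intrinsics apply), "R" (3x3) and "t" (3): a world point X has camera coordinates R X + t. Camera axes: x right, y down, z forward; pixel columns grow to the right and rows downward; lengths in m; the calibration is good to about 2 mm. A picture is of the moment at which its call begins. get_calibration takes no time and is no camera call.
- env.close_job(): hands the job in; it is judged then, once.
The state is a dict: "time_s": time; "qpos": joint angles; "qd": joint speeds; "effort": joint torques, N m; "eef_pos": TCP position; "tcp_rot": TCP orientation; "ft_force": force on the tool from outside, world axes, zero at the start; "ft_torque": the same for the moment, N m; "opening": finger opening in m; "grasp_force": force on a finger pad.
Only numpy, scipy, OpenCV 4.12 (cv2) and the standard library are available. Lean on these libraries where they do the work, as an engineer would, in place of code of your own. Each camera call takes 0.05 s, during which the arm holds its last target. There are 200 camera calls.

### The job

A small cleat is being glued onto an offcut in the little bench press. Push the uncovered nozzle cap of the glue activator, the pale metal canister standing in a round dark holder, all the way down and let it spring fully back up; then, with the cap released and the lever still raised, press the sprung lever of the press down by its wooden palm pad until the lever is level, and keep it there: neither still raised nor pushed on past level. The job finishes while you are still holding the lever level; leave the bottles, the can and the tape measure standing around where they are.

Things in the scene. Friction and masses are not known exactly. Their poses are not given: they have to be found in the camera images.
- press: Glue press fixed to the worktop, left or right of the canister: plywood board 200 x 120 x 18 mm (x, y, z), at its +x end a steel fork (top 100 mm up) that carries the sprung lever; across the board lies a pine offcut with a thin cleat, under the lever's rubber foot. Origin: centre of the board's underside; z up, x from the palm pad's end to the fork, within 0.35 rad of straight ahead.
- lever_pivot (a point): Axis of the lever's hinge in the press, 85 mm above the worktop; in the press's frame at x = +75 mm, y = 0. The hinge axis runs along the press's y.
- palm_pad (a point): Centre of the top face of the lever's flat dark wooden palm pad (60 x 60 x 16 mm); moves with the lever, its z is the pad's normal. It is 165 mm from the hinge axis along the lever, towards the press's -x, and 10 mm above the lever's centre line. Lever raised: 158 mm above the worktop, 148 mm level distance from the axis; lever level: 95 mm above the worktop, 165 mm from the axis.
- press_lever (a joint): Angle of the press lever in rad: 0 = raised at rest (0.40 rad above level), grows as the pad is pushed down; 0.40 = level; stop at 0.52 (past level). A spring always pushes it back up to 0: pushing the pad takes about 2 N at rest and 7 N at level.
- canister: Slim pale aluminium canister 52 mm in diameter in a dark steel holder (foot 80 mm in diameter) fixed to the worktop, with an uncovered white nozzle cap on top. Origin: centre of the foot's underside, on the worktop; z up.
- cap_top (a point): Centre of the top face of the white nozzle cap (round, 26 mm in diameter, 17 mm tall, small spout on one side, top face 22 mm across), 160 mm above the worktop when up; it moves with the cap.
- nozzle_cap (a joint): How far the nozzle cap is pushed down, in m: 0 = up, 0.008 = fully down on its stop. A spring pushes it back up; it takes about 1.3 N to start and 5.3 N to be fully down.
- dropper_bottle_mid (a point): Bystander: small white bottle with a blue screw cap, 28 mm in diameter, 99 mm tall, loose, between the press and the canister. The point lies on its axis 50 mm above its underside.
- wax_bottle_mid (a point): Bystander: white bottle with a white screw cap, 56 mm in diameter, 163 mm tall, loose, behind. The point lies on its axis 80 mm above its underside.
- spray_can_mid (a point): Bystander: blue spray can with a fixed red cover cap, 66 mm in diameter, 205 mm tall, loose, to the left. The point lies on its axis 100 mm above its underside.
- tape_measure_mid (a point): Bystander: yellow and black tape measure 50 x 92 x 68 mm, loose, at the near left. The point lies 34 mm above its underside.

How it is judged:
On the way, in this order (a step that is already met when the one before it is completed fails the run):
1. the nozzle cap is pushed down by more than 6 mm of its 8 mm (value of joint nozzle_cap above 0.006 m), for 0.1 s.
2. the nozzle cap is back up (within 1.5 mm) while the press lever is still raised (value of joint nozzle_cap below 0.0015 m and value of joint press_lever below 0.1 rad), for 0.1 s.
At the end, for the whole second after the job is handed in: The robot is holding the press lever within 0.07 rad of level against its spring (joint 0.33 to 0.47, pushing with more than 1 N), the nozzle cap is up within 1.5 mm, and the bystanders are within 40 mm of where they stood (value of joint press_lever between 0.33 and 0.47 rad and contact force between any of the fingers, the arm and press above 1 N and value of joint nozzle_cap below 0.0015 m and distance of each of dropper_bottle_mid, wax_bottle_mid, spray_can_mid, tape_measure_mid from where it was at the start of the episode below 0.04 m); the arm keeps its last pose, push and grip.
It fails at once if a bystander is knocked over or shoved away by more than 40 mm (distance of any of dropper_bottle_mid, wax_bottle_mid, spray_can_mid, tape_measure_mid from where it was at the start of the episode above 0.04 m).
It also fails if it takes over 48 s, if anything falls off the work surface, if the arm or the gripper's body presses on something with over 40 N, if the wrist force passes 120 N, or if a joint passes its speed limit or range.

## Working session

There is one attempt and no reset: what is moved stays moved. The work goes in short steps, Python scripts to look and compute and a shell command to move; the robot and the scene stay as the last step left them, time stands still between calls to the robot, and variables do not carry over. Pictures are saved under pics/ and viewed, at most 10 in all, crops included, and the job is handed in when it is done.

```bash
mkdir -p pics; cat > h.py <<'E'
import numpy as np, cv2
from workcell import env, camera, get_calibration
def cloud(n,d):
    c=get_calibration(n); h,w=d.shape
    u,v=np.meshgrid(np.arange(w),np.arange(h))
    K=np.array([[c['fx'],0,c['cx']],[0,c['fy'],c['cy']],[0,0,1.]])
    p=cv2.undistortPoints(np.stack([u,v],-1).reshape(-1,1,2).astype(float),K,np.array([c['k1'],0,0,0.])).reshape(h,w,2)
    X=np.concatenate([p*d[...,None],d[...,None]],-1)
    return (X-np.array(c['t']))@np.array(c['R'])
E
python3 - <<'E'
from h import *
for n in ("scene","top"):
    p,d=camera(n); cv2.imwrite(f"pics/{n}0.png",p); np.save(f"{n}0.npy",cloud(n,d)*np.where(d>0,1,np.nan)[...,None])
s=env.state(); print(s, env.hold_point_z)
E
```

```text
{'time_s': 0.1, 'qpos': array([ 9.98382403e-01,  4.91490348e-01,  1.55940979e+00,  1.71320975e-05,
        1.09166306e+00, -1.05575230e-01]), 'qd': array([-0.00079428, -0.00117911, -0.00247823, -0.00073133,  0.00195533,
        0.00011294]), 'effort': array([ 3.25298541e-03, -6.13623190e+01, -2.58606738e+01,  6.94472599e-02,
        4.69471514e-02, -1.60968915e-05]), 'eef_pos': array([0.28123831, 0.55811298, 0.40421831]), 'tcp_rot': array([-1.68538682e-04,  2.31309305e-01,  9.72880141e-01, -4.55127017e-04]), 'ft_force': array([-0.99930807,  0.58430958, -0.59054733]), 'ft_torque': array([ 0.00271928,  0.02964218, -0.00586319]), 'grasp_force': 0.0, 'opening': 0.09489199921785338} 0.1713
```

View pics/scene0.png

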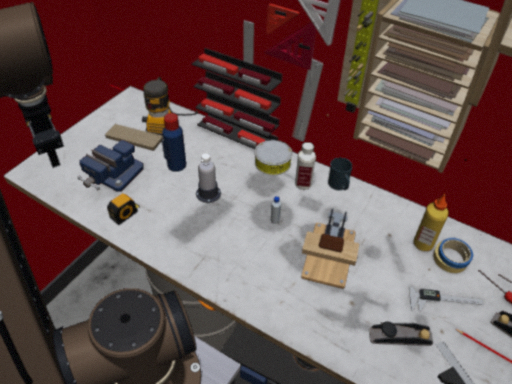

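View pics/top0.png

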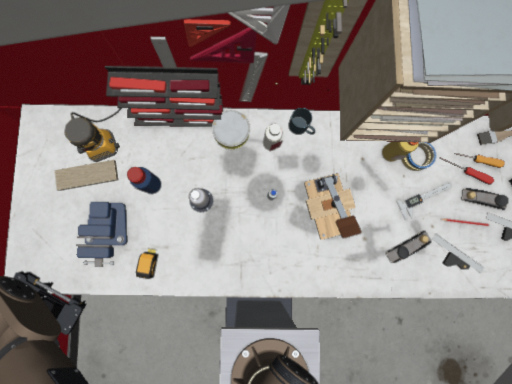

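The scene view shows the canister at about (207,180), the dropper bottle at (276,210) and the press at (332,250). In the top view the canister is at (200,200), the dropper at (272,194), the pad at (348,227) and the fork at (325,183). Next I'll measure these from the depth data.

```bash
python3 - <<'E'
from h import *
X=np.load("top0.npy"); p=cv2.imread("pics/top0.png").astype(int)
def reg(c0,c1,r0,r1,zmin,zmax,lab,f=None):
    S=X[r0:r1,c0:c1]; m=(S[...,2]>zmin)&(S[...,2]<zmax)
    if f is not None: m&=f(p[r0:r1,c0:c1])
    q=S[m]; print(lab,len(q),np.median(q,0).round(4),q.mean(0).round(4),q.min(0).round(3),q.max(0).round(3))
    return q
reg(180,222,180,220,.145,.175,'cap')
reg(180,222,180,220,.10,.175,'canister')
reg(180,222,180,220,.01,.175,'canister all')
dark=lambda a:a.sum(-1)<260
q=reg(330,370,205,245,.11,.19,'pad')
r=cv2.minAreaRect((q[:,:2]*1000).astype(np.float32));print(r)
A=np.c_[q[:,:2]-q[:,:2].mean(0),np.ones(len(q))];print('plane',np.linalg.lstsq(A,q[:,2],rcond=None)[0])
b=reg(295,370,165,245,.010,.025,'board'); print(cv2.minAreaRect((b[:,:2]*1000).astype(np.float32)))
b=reg(295,370,165,245,.010,.06,'board+offcut'); 
reg(312,345,168,200,.085,.12,'fork')
reg(262,284,182,206,.08,.12,'dropper')
# scene
X=np.load("scene0.npy"); p=cv2.imread("pics/scene0.png").astype(int)
reg(195,220,148,200,.145,.175,'cap s')
q=reg(300,360,205,290,.11,.19,'pad s')
b=reg(295,365,220,290,.012,.023,'board s'); print(cv2.minAreaRect((b[:,:2]*1000).astype(np.float32)))
im=cv2.imread("pics/top0.png")[160:250,180:370]; a=cv2.resize(im,None,fx=4,fy=4,interpolation=cv2.INTER_CUBIC); cv2.imwrite("pics/c1.png",a)
E
```

```text
cap 69 [0.5618 0.2338 0.1584] [0.5614 0.2342 0.1579] [0.545 0.223 0.147] [0.574 0.246 0.164]
canister 236 [0.5596 0.2309 0.1257] [0.5606 0.232  0.1321] [0.538 0.21  0.101] [0.589 0.261 0.164]
canister all 345 [0.5566 0.2269 0.1202] [0.5578 0.2283 0.1057] [0.534 0.201 0.01 ] [0.589 0.262 0.164]
pad 509 [ 0.483  -0.2063  0.156 ] [ 0.4869 -0.2089  0.1535] [ 0.445 -0.248  0.118] [ 0.544 -0.179  0.171]
((498.82086181640625, -207.55389404296875), (99.7744369506836, 60.181968688964844), 15.680079460144043)
plane [-0.43188329 -0.15199516  0.15353401]
board 890 [ 0.5177 -0.1767  0.0175] [ 0.5418 -0.1768  0.0176] [ 0.442 -0.262  0.01 ] [ 0.66  -0.108  0.025]
((549.52587890625, -184.65701293945312), (200.62022399902344, 135.63011169433594), 15.540775299072266)
board+offcut 1702 [ 0.5508 -0.1743  0.0225] [ 0.5495 -0.1798  0.0284] [ 0.442 -0.271  0.01 ] [ 0.66  -0.108  0.058]
fork 224 [ 0.6126 -0.1766  0.0982] [ 0.6082 -0.1748  0.0995] [ 0.563 -0.197  0.086] [ 0.642 -0.145  0.119]
dropper 32 [0.5795 0.0033 0.0968] [0.5799 0.0036 0.0928] [ 0.573 -0.009  0.08 ] [0.589 0.013 0.102]
cap s 67 [0.5566 0.2309 0.1556] [0.5576 0.231  0.1553] [0.544 0.22  0.145] [0.576 0.245 0.163]
pad s 440 [ 0.4774 -0.2086  0.1576] [ 0.4866 -0.2112  0.152 ] [ 0.443 -0.247  0.11 ] [ 0.58  -0.175  0.171]
board s 1313 [ 0.4982 -0.2065  0.018 ] [ 0.5157 -0.2038  0.018 ] [ 0.44  -0.277  0.012] [ 0.661 -0.112  0.023]
((547.6981201171875, -193.86288452148438), (202.61688232421875, 146.3835906982422), 16.31786346435547)
```

View pics/c1.png

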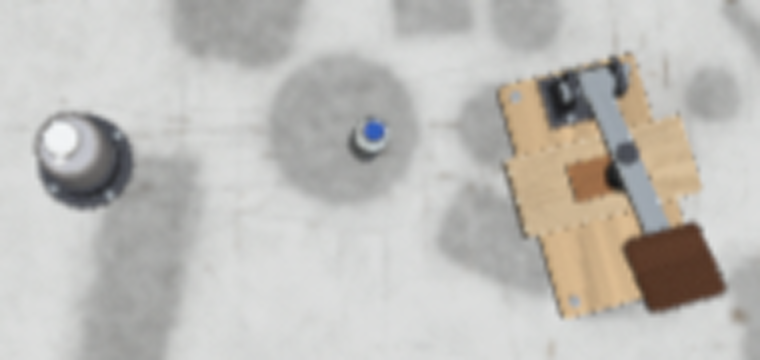

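The press yaw is about 0.27 rad, with the raised pad at about (0.482, -0.211) and the level pad at about (0.466, -0.216). The cap is at about (0.560, 0.233). I'll work out the shifts next.

```bash
cat > g.py <<'E'
from h import *
import sys
from scipy.spatial.transform import Rotation as R
s=env.state(); T=np.array(eval(sys.argv[1])); r=R.from_quat(s['tcp_rot'],scalar_first=True)
m=r.as_matrix()
print('t',s['time_s'],'pos',s['eef_pos'].round(4),'F',s['ft_force'].round(2),'tool cm',(r.inv().apply(T-s['eef_pos'])*100).round(2),'\n',m.round(3))
E
python3 g.py '[.561,.2325,.435]'
python3 - <<'E'
from h import *
for n,(c0,c1,r0,r1) in dict(top=(120,165,160,198),scene=(160,190,110,175)).items():
    S=np.load(n+"0.npy")[r0:r1,c0:c1]; q=S[(S[...,2]>.17)&(S[...,2]<.25)]; print(q.mean(0),q.min(0),q.max(0))
q=np.load("top0.npy")[180:220,180:222]; q=q[(q[...,2]>.156)]; print('cap',q.mean(0),q.min(0),q.max(0))
E
```

```text
t 0.1 pos [0.2812 0.5581 0.4042] F [-1.    0.58 -0.59] tool cm [-39.64 -16.49  -3.07] 
 [[-0.893  0.45  -0.001]
 [ 0.45   0.893 -0.001]
 [ 0.    -0.001 -1.   ]]
[0.60987827 0.39462009 0.19916934] [0.58984126 0.37569733 0.17029698] [0.63260321 0.4196271  0.20934104]
[0.60345731 0.39226323 0.19383016] [0.58406178 0.37456715 0.1702827 ] [0.62935879 0.42211829 0.20875526]
cap [0.5632413  0.23472206 0.15968977] [0.55289338 0.22484508 0.15604103] [0.57379141 0.24555961 0.16426823]
```

```bash
python3 -m crank '{"dp":[[-5.6,-2.3,-0.6],[-5.6,-2.3,-0.6],[-5.6,-2.3,-0.6],[-5.6,-2.3,-0.6],[-5.6,-2.3,-0.6]],"delta_rot":[[0,0,0],[0,0,0],[0,0,0],[0,0,0],[0,0,0]],"claw":[0,0,0,0,0]}' 10
python3 -m crank '{"dp":[[-5.6,-2.4,0],[-5.6,-2.4,0],[0,0,0],[0,0,0]],"delta_rot":[[0,0,0],[0,0,0],[0,0,0],[0,0,0]],"claw":[0,0,0,0]}'
python3 g.py '[.561,.2325,.355]'
```

```text
time_s: 0.72
eef_pos: [0.4806, 0.3278, 0.4348]
tcp_rot: [-0.0, 0.231, 0.973, -0.0]
ft_force: [-0.4, 1.0, -0.2]
opening: 0.0502
grasp_force: 0.0
time_s: 1.23
eef_pos: [0.5578, 0.2362, 0.4344]
tcp_rot: [-0.0, 0.232, 0.973, -0.0]
ft_force: [0.4, -0.2, 0.9]
opening: 0.0103
grasp_force: 0.0
t 1.225 pos [0.5578 0.2362 0.4344] F [ 0.42 -0.18  0.92] tool cm [-0.46 -0.18  7.94] 
 [[-0.893  0.451 -0.001]
 [ 0.451  0.893  0.   ]
 [ 0.001 -0.    -1.   ]]
```

```bash
python3 -m crank '{"dp":[[-0.4,-0.2,2.4],[0,0,2.4],[0,0,2.4],[0,0,0]],"delta_rot":[[0,0,0],[0,0,0],[0,0,0],[0,0,0]],"claw":[0,0,0,0]}'
python3 - <<'E'
from h import *
p,d=camera("scene"); cv2.imwrite("pics/s1.png",cv2.resize(p[100:220,150:270],None,fx=5,fy=5,interpolation=cv2.INTER_CUBIC))
E
```

```text
time_s: 1.72
eef_pos: [0.5597, 0.2338, 0.3615]
tcp_rot: [-0.001, 0.23, 0.973, -0.001]
ft_force: [0.1, 0.1, 0.3]
opening: 0.0005
grasp_force: 0.0
```

View pics/s1.png

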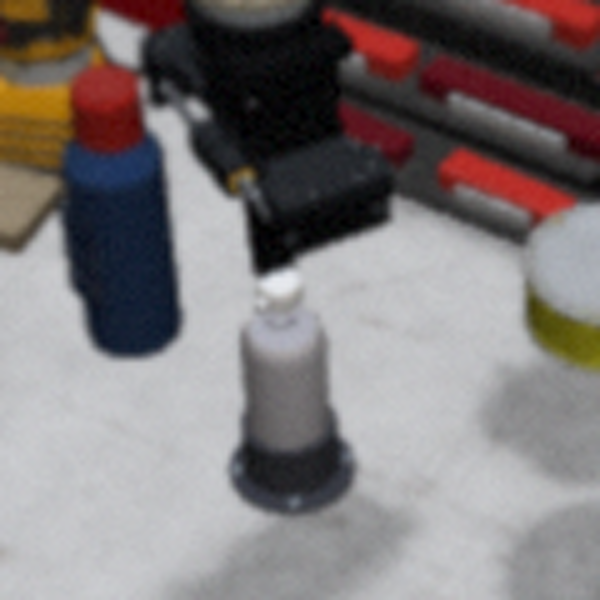

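The closed fingertips, at (272,262) in the crop, hang just above the cap at (282,285), maybe slightly to its left. I'll check that by projecting the points.

```bash
python3 - <<'E'
from h import *
c=get_calibration("scene"); K=np.array([[c['fx'],0,c['cx']],[0,c['fy'],c['cy']],[0,0,1.]])
P=np.array([[.5597,.2338,.1715],[.5605,.2325,.16],[.5605,.2325,.0],[.5655,.2325,.16],[.5605,.2275,.16]])
q=cv2.projectPoints(P,cv2.Rodrigues(np.array(c['R']))[0],np.array(c['t']),K,np.array([c['k1'],0,0,0.]))[0][:,0]
print((q-[150,100])*5+2)
E
```

```text
[[274.51315528 266.05814657]
 [278.23383523 281.10150542]
 [292.37401917 472.95815602]
 [283.33075692 276.36769178]
 [285.16605979 284.20311302]]
```

```bash
python3 -m crank '{"dp":[[-0.3,-0.2,0.6],[0,0,0.6],[0,0,0.5],[0,0,0]],"delta_rot":[[0,0,0],[0,0,0],[0,0,0],[0,0,0]],"claw":[0,0,0,0]}'
```

```text
time_s: 2.28
eef_pos: [0.5625, 0.2294, 0.3458]
tcp_rot: [0.0, 0.231, 0.973, 0.0]
ft_force: [-0.1, -0.1, 2.3]
opening: 0.0006
grasp_force: 1.7
```

```bash
python3 -m crank '{"dp":[[0,0,0.3],[0,0,0.15],[0,0,0],[0,0,0]],"delta_rot":[[0,0,0],[0,0,0],[0,0,0],[0,0,0]],"claw":[0,0,0,0]}'
```

```text
time_s: 2.78
eef_pos: [0.5624, 0.2294, 0.3422]
tcp_rot: [0.001, 0.231, 0.973, 0.0]
ft_force: [-2.0, -0.6, 11.2]
opening: 0.0005
grasp_force: 5.8
```

```bash
python3 -m crank '{"dp":[[0,0,0.05],[0,0,0],[0,0,0]],"delta_rot":[[0,0,0],[0,0,0],[0,0,0]],"claw":[0,0,0]}'
python3 -m crank '{"dp":[[0,0,-1],[0,0,-2],[0,0,-3],[0,0,-2],[0,0,0]],"delta_rot":[[0,0,0],[0,0,0],[0,0,0],[0,0,0],[0,0,0]],"claw":[0,0,0,0,0]}'
python3 g.py '[.478,-.212,.422]'
python3 - <<'E'
from h import *
p,d=camera("scene"); X=cloud("scene",d)[145:200,195:220]; q=X[(X[...,2]>.145)&(X[...,2]<.18)]; print(q.max(0), np.sort(q[:,2])[-8:])
E
```

```text
time_s: 3.15
eef_pos: [0.5624, 0.2294, 0.3422]
tcp_rot: [0.001, 0.231, 0.973, 0.0]
ft_force: [-3.9, -1.5, 15.4]
opening: 0.0005
grasp_force: 7.7
time_s: 3.78
eef_pos: [0.5623, 0.2294, 0.4217]
tcp_rot: [0.001, 0.231, 0.973, 0.001]
ft_force: [-0.2, 0.1, -1.2]
opening: 0.0007
grasp_force: 0.0
t 3.775 pos [0.5623 0.2294 0.4217] F [-0.23  0.11 -1.19] tool cm [-12.34 -43.22  -0.07] 
 [[-0.893  0.45   0.002]
 [ 0.45   0.893  0.001]
 [-0.001  0.001 -1.   ]]
[0.57082759 0.24569523 0.16339439] [0.1610872  0.1610919  0.16111668 0.16129072 0.16136469 0.16178324
 0.16228043 0.16339439]
```

Force reached 15 N on the stop and the cap is back at about 161 mm, so the press worked. Now I'll move over to the pad.

```bash
python3 -m crank '{"dp":[[-1.5,-5.4,0],[-1.5,-5.4,0],[-1.5,-5.4,0],[-1.5,-5.4,0],[-1.5,-5.4,0]],"delta_rot":[[0,0,0],[0,0,0],[0,0,0],[0,0,0],[0,0,0]],"claw":[0,0,0,0,0]}'
python3 -m crank '{"dp":[[-1.6,-5.4,0],[-1.6,-5.4,0],[-1.6,-5.4,0],[0,0,0],[0,0,0]],"delta_rot":[[0,0,0],[0,0,0],[0,0,0],[0,0,0],[0,0,0]],"claw":[0,0,0,0,0]}'
python3 g.py '[.474,-.2135,.36]'
```

```text
time_s: 4.45
eef_pos: [0.5072, -0.047, 0.4195]
tcp_rot: [-0.001, 0.231, 0.973, 0.0]
ft_force: [0.6, 0.2, -0.4]
opening: -0.0001
grasp_force: 0.0
time_s: 5.08
eef_pos: [0.4777, -0.2115, 0.4197]
tcp_rot: [-0.001, 0.232, 0.973, 0.0]
ft_force: [0.5, 0.7, -1.1]
opening: 0.0004
grasp_force: 0.0
t 5.075 pos [ 0.4777 -0.2115  0.4197] F [ 0.46  0.67 -1.15] tool cm [ 0.23 -0.35  5.97] 
 [[-0.893  0.451 -0.001]
 [ 0.451  0.893  0.001]
 [ 0.002  0.    -1.   ]]
```

```bash
python3 -m crank '{"dp":[[0.1,-0.2,2.5],[0.1,-0.2,2.5],[0,0,0.9],[0,0,0]],"delta_rot":[[0,0,0],[0,0,0],[0,0,0],[0,0,0]],"claw":[0,0,0,0]}'
python3 - <<'E'
from h import *
p,d=camera("scene"); cv2.imwrite("pics/s2.png",cv2.resize(p[190:310,270:390],None,fx=5,fy=5,interpolation=cv2.INTER_CUBIC))
E
```

```text
time_s: 5.58
eef_pos: [0.4746, -0.2136, 0.3615]
tcp_rot: [-0.0, 0.231, 0.973, 0.0]
ft_force: [0.0, 0.8, 1.4]
opening: 0.0005
grasp_force: 0.0
```

View pics/s2.png

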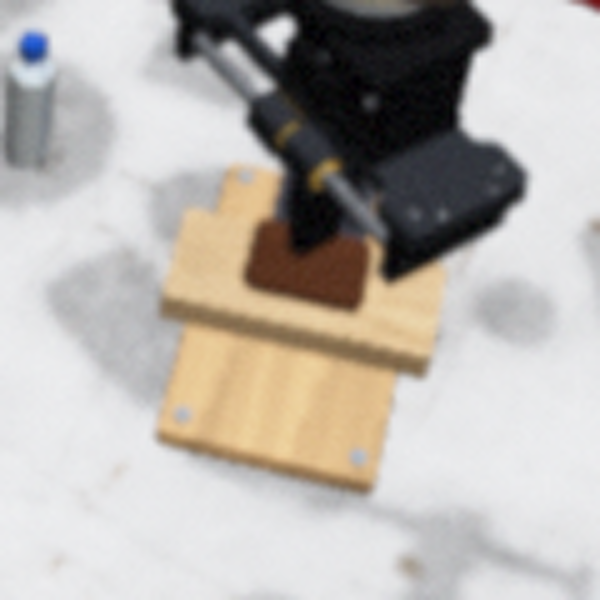

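The fingertips, at (308,250) in the crop, are centred just above the pad at (310,262). I'll push down in steps, following the pad's arc.

```bash
python3 -m crank '{"dp":[[0,0,1.2],[0.1,0,1.3],[0.2,0,1.3],[0.2,0,1.3],[0,0,0]],"delta_rot":[[0,0,0],[0,0,0],[0,0,0],[0,0,0],[0,0,0]],"claw":[0,0,0,0,0]}'
python3 -m crank '{"dp":[[0.1,0,1.0],[0,0,0.9],[0,0,0.5],[0,0,0],[0,0,0]],"delta_rot":[[0,0,0],[0,0,0],[0,0,0],[0,0,0],[0,0,0]],"claw":[0,0,0,0,0]}'
python3 g.py '[.466,-.216,.285]'
```

```text
time_s: 6.25
eef_pos: [0.4697, -0.2121, 0.3098]
tcp_rot: [-0.001, 0.231, 0.973, 0.0]
ft_force: [0.5, 0.4, 5.3]
opening: 0.0002
grasp_force: 2.1
time_s: 6.88
eef_pos: [0.4687, -0.2117, 0.2869]
tcp_rot: [-0.0, 0.231, 0.973, 0.0]
ft_force: [-2.9, -2.4, 6.1]
opening: 0.0001
grasp_force: 3.1
t 6.875 pos [ 0.4687 -0.2117  0.2869] F [-2.9  -2.44  6.05] tool cm [ 0.04 -0.51  0.19] 
 [[-0.893  0.45  -0.001]
 [ 0.45   0.893  0.   ]
 [ 0.001 -0.    -1.   ]]
```

```bash
python3 -m crank '{"dp":[[0,0,0.2],[0,0,0],[0,0,0]],"delta_rot":[[0,0,0],[0,0,0],[0,0,0]],"claw":[0,0,0]}'
python3 - <<'E'
from h import *
p,d=camera("scene"); X=cloud("scene",d)[190:310,270:390]; q=p[190:310,270:390].astype(int)
h=cv2.cvtColor(q.astype(np.uint8),cv2.COLOR_BGR2HSV)
m=(q[...,2]-q[...,0]>25)&(q.sum(-1)<260)&(X[...,2]>.085)&(X[...,2]<.13)
s=X[m]; print(len(s),np.median(s,0),s.min(0),s.max(0))
A=np.c_[s[:,:2]-s[:,:2].mean(0),np.ones(len(s))];print('plane',np.linalg.lstsq(A,s[:,2],rcond=None)[0])
cv2.imwrite("pics/s3.png",cv2.resize(p[130:310,190:390],None,fx=3,fy=3,interpolation=cv2.INTER_CUBIC))
E
```

```text
time_s: 7.25
eef_pos: [0.4686, -0.2117, 0.285]
tcp_rot: [-0.0, 0.231, 0.973, 0.0]
ft_force: [-4.9, -1.5, 6.0]
opening: 0.0006
grasp_force: 3.4
331 [ 0.45199702 -0.22210499  0.09471264] [ 0.42742522 -0.25136909  0.08558943] [ 0.48888886 -0.18633908  0.12908433]
plane [0.06246328 0.04439397 0.09455908]
```

View pics/s3.png

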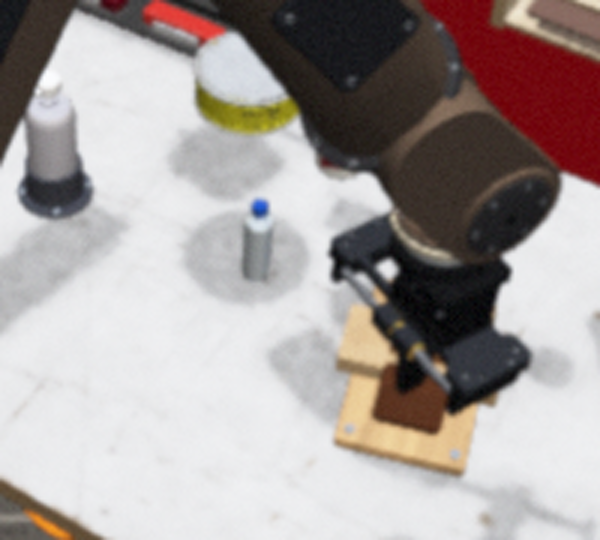

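The pad, at (412,400) in the crop, is level at 0.095 m with the fingertips on it. The dropper bottle and canister haven't moved. Handing in.

```bash
python3 -c "
from workcell import env
print(env.close_job())"
```

```text
the job is handed in; nothing more can be done
None
```

I pressed the nozzle cap onto its stop and saw it back up at about 160 mm. I then pushed the lever to level (pad top about 95 mm up, about 6 N upward on the tool) and handed the job in at about 7.3 s while still holding it; no verdict came back, and I didn't re-measure the bystanders.

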